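# Hang the lift-off door on the test frame

### The job

Take the vented door with the two hinge knuckles out of the slotted rack and hang it on the open test frame: lower it, upright, until both knuckles sit fully home on the two hinge pins, and only then let go of it (do not drop it on); it may stand at any swing angle, for instance wide open. Leave the plain vented panel without knuckles standing in the rack.

Things in the scene. Friction and masses are not known exactly. Their poses are not given: they have to be found in the camera images.
- door: Door to hang: black vented panel 10 (x) x 130 (y) x 165 (z) mm, 0.28 kg, two ring knuckles on its -y edge, one above the other: 34 mm outside, 26 mm hole, 22 mm high. Origin: on their common upright axis, at the lower one's underside; the upper one's underside is at z +110. Panel: y +22 to +152 (mass centre about +85), underside z -20, top edge z +145. Stands in a rack slot; pinch its top edge.
- frame: Fixed frame of aluminium posts. Origin: hinge axis at table level. Two steel pins point up on this axis from 10 mm thick brackets whose tops (knuckle seats) are at z 45 and 155; pins 32 mm tall, 20 mm thick, tapering to 5 mm. Frame fills x -220 to -20, y -190 to +20. Door axes parallel to frame's = wide open, clear. Bring knuckles over pins sideways from +x, 35 to 75 mm above seats, then lower.
- rack: Fixed grey rack holding the two panels upright and parallel, loose in slots at its x -60 and +60 mm, panel width along its y. Origin: centre of its underside on the table. Base 210 (x) x 120 (y) x 12 mm; panels stand on the base; slot walls reach 48 mm above the table, so lift a panel straight up 40 mm or more to free it.
- blank: Bystander panel in the rack's other slot: same black vented panel (10 x 130 x 165 mm) without knuckles. Its origin lies as the door's does: 87 mm to -y of the panel's middle, 20 mm above its underside. Which slot holds the door and which this panel varies.
Mind the look-alikes: they are no part of the job. Of the things like the door, leave any that is green; of the rest the larger one is meant.

How it is judged:
At the end, for the whole second after the job is handed in: The door hangs on both pins: its hinge axis within 10 mm of the frame's, the knuckles' undersides no more than 6 mm above their brackets, the door upright within 0.12 rad (7 degrees) and at rest; the plain panel still stands in the rack (tilt below 0.2 rad, moved less than 30 mm) (horizontal distance between door and frame below 0.01 m and z of door in the frame of frame between 0.04 and 0.051 m and angle between door's own z axis and vertical below 0.12 rad and linear speed of door below 0.03 m/s and angle between blank's own z axis and vertical below 0.2 rad and distance of blank from where it was at the start of the episode below 0.03 m); the robot touches nothing.
It fails at once if the door is dropped on: let go over the pins while its knuckles are more than 15 mm above their brackets (horizontal distance between door and frame below 0.03 m and z of door in the frame of frame above 0.06 m and contact force between door and the fingers below 0.1 N).
It also fails if it takes over 56 s, if anything falls off the work surface, if the arm or the gripper's body presses on something with over 40 N, if the wrist force passes 120 N, or if a joint passes its speed limit or range.

### The arm

A 6-joint arm with a two-finger parallel gripper is mounted at the origin on the work surface. World frame = base frame: x ahead of the robot, y to its left, z up, the work surface at z = 0. Lengths are in m, angles in rad, forces in N, time in s.
With the tool pointing down it reaches from about 0.3 to 0.85 m from the base axis. Payload 4.2 kg.
Tool frame: the origin (TCP) lies between the finger pads; the fingertips stand 14 mm ahead of it and the grasp point (between the pads) lies 5 mm behind it; z points along the fingers, y is the line along which they close (so a half turn about z gives the same grasp; the last joint's range is limited). The gripper opens to 91 mm and grips with 3 to 60 N. Pads are 32 mm wide; open, the fingers measure 118 mm over their backs; the gripper's body (76 mm by 178 mm) begins 60 mm behind the grasp point.
Start: joints at [1.247, 0.32, 1.565, -0, 1.257, -0.02], TCP at [0.172, 0.549, 0.228] pointing down, gripper open.
Joint ranges: [-3.11, 3.11], [-0.84, 2.01], [0.21, 2.61], [-1.34, 4.49], [0.05, 2.63], [-2.56, 2.56]. Speed limits (rad/s): [2.57, 2.57, 3.14, 3.14, 3.14, 3.14].

### API

Orientations are given as [roll, pitch, yaw] about the fixed x, y, z axes, in that order (R = Rz(yaw) Ry(pitch) Rx(roll)).
In Python, from station import r, vision, finder gives the robot as it stands.
- The arm moves only by the tool carry_out, never from a script. Its argument "series" is one flat list of numbers, 5 for each row, row after row: the finger opening in mm, from 0 to 91.2, then the shift along the tool's x, y, z in mm, then the turn about the tool's z in rad. A call has 1 to 20 rows; each row is the pose to reach, as a shift and turn from the pose commanded when the call began, along the tool's axes at that moment; what a row does not reach only later rows make up. A row lasts 1/12 s, in which the tool goes at most 41.7 mm and 7.16 degrees, less where a joint would pass 70% of its speed; a pose out of reach is approached as far as the arm can. A call with a gripper value outside its range is refused whole. The fingers move at their own pace and stop on an object; "newtons" is the grip in N (left out, the last holds). Time passes only in rows, so rows that repeat a pose let the fingers close. It gives the time, the measured TCP pose, the force, the opening and the grip force at its end, in the units of the state.
- r.observe(): the state, without advancing time (a new reading comes with each control period).
- vision.get_image(name): name is "scene" or "top" or "wrist"; returns a dict with "frame" (384x512x3 uint8, red, green, blue), "fx", "fy", "cx", "cy" (pixels), "T" (4x4, takes a point from camera to world coordinates). Camera axes: x right, y down, z forward; pixel columns grow to the right and rows downward; lengths in m; the calibration is good to about 2 mm. A picture is of the moment at which its call begins. There is no depth.
- r.hand_in(): hands the job in; it is judged then, once.
Trained networks look in a picture, given as the dict that the camera call returned (one of the last four; its "shot" number tells which), for a name from the list of things; names that differ only in an ending like _2 or _b are one class to them, and where a whole thing is asked for, a point or a joint stands for the part that bears it (a point fixed in the world has none). Each returns a list of dicts, best first, with "p" (0 to 1); they miss things now and then, are a little off and sometimes report something else, mostly with a low value. They report only what shows in the picture. A call takes as long as a camera call. They do not tell look-alikes from the thing itself.
- finder.trace(name, picture): "mask" (384x512 bool, what is visible of it) and "rect" ([centre column, centre row, width, height] in pixels, round what is visible of it).
The state is a dict: "time": time; "joint_pos": joint angles; "qd": joint speeds; "effort": joint torques, N m; "ee_pos": TCP position; "eef_rot": TCP orientation; "ft_force": force on the tool from outside, world axes, zero at the start; "wrist_torque": the same for the moment, N m; "finger_gap": finger opening in m; "grip_force": force on a finger pad.
Only numpy, scipy, OpenCV 4.12 (cv2) and the standard library are available. Lean on these libraries where they do the work, as an engineer would, in place of code of your own. Each camera call takes 0.05 s, during which the arm holds its last target. There are 200 camera calls.

## Working session

There is one attempt and no reset: what is moved stays moved. The work goes in short steps, Python scripts to look and compute and a tool call to move; the robot and the scene stay as the last step left them, time stands still between calls to the robot, and variables do not carry over. Pictures are saved under pics/ and viewed, at most 10 in all, crops included, and the job is handed in when it is done.

Besides the shell and the picture viewer there is one more tool, called as a command line: name --argument value ..., lists and objects as JSON in quotes. carry_out: Moves the arm, as the interface text tells. Its arguments: {"type":"object","properties":{"series":{"type":"array"},"newtons":{"type":"number"}},"required":["series"]}

```bash
mkdir -p pics; cat > h.py <<'E'
import numpy as np, cv2
from station import r, vision, finder
def px(im,P):
    T=np.linalg.inv(im["T"]);c=(T[:3,:3]@np.atleast_2d(P).T).T+T[:3,3]
    return np.c_[c[:,0]/c[:,2]*im["fx"]+im["cx"],c[:,1]/c[:,2]*im["fy"]+im["cy"]]
def onz(im,u,v,z):
    d=im["T"][:3,:3]@np.array([(u-im["cx"])/im["fx"],(v-im["cy"])/im["fy"],1]);o=im["T"][:3,3]
    return o+d*(z-o[2])/d[2]
def save(im,n): cv2.imwrite("pics/"+n,cv2.cvtColor(im["frame"],cv2.COLOR_RGB2BGR))
E
python3 - <<'E'
from h import *
np.set_printoptions(precision=3,suppress=True)
ims={n:vision.get_image(n) for n in("scene","top")}
cv2.imwrite("pics/a.png",cv2.cvtColor(np.vstack([ims["scene"]["frame"],ims["top"]["frame"]]),cv2.COLOR_RGB2BGR)[:768,:]) 
save(ims["scene"],"s.png");save(ims["top"],"t.png")
for n,im in ims.items():
    print(n,im["T"],im["fx"])
    for k in("door","frame","rack","blank"):
        print(k,[(round(d["p"],2),np.round(d["rect"])) for d in finder.trace(k,im)])
print(r.observe())
E
```

```text
scene [[-0.144  0.677 -0.722  1.253]
 [ 0.989  0.112 -0.093  0.264]
 [ 0.018 -0.727 -0.686  0.721]
 [ 0.     0.     0.     1.   ]] 415.6645404039719
door [(0.8, array([299., 153.,  77.,  49.])), (0.61, array([383., 215.,  70.,  39.])), (0.29, array([300., 195.,  70.,  64.]))]
frame [(0.73, array([297., 226.,  52.,  30.])), (0.6, array([104., 133., 124., 115.]))]
rack [(0.55, array([295., 226.,  50.,  24.]))]
blank [(0.91, array([304., 196.,  70.,  60.]))]
top [[ 0.026 -0.993  0.116  0.429]
 [-0.999 -0.028 -0.019  0.172]
 [ 0.022 -0.115 -0.993  1.046]
 [ 0.     0.     0.     1.   ]] 408.14589316098835
door [(0.97, array([138., 170.,  67.,  17.])), (0.92, array([286., 176.,  18.,  64.])), (0.72, array([215., 218.,  78.,  16.]))]
frame [(0.65, array([430., 240., 133., 122.])), (0.62, array([209., 169.,  62.,  16.]))]
rack [(0.73, array([213., 202.,  48.,  83.]))]
blank [(0.65, array([210., 168.,  61.,  17.])), (0.62, array([214., 201.,  48.,  81.]))]
{'time': 0.5, 'joint_pos': array([ 1.247,  0.32 ,  1.565, -0.   ,  1.257, -0.02 ]), 'qd': array([-0.001, -0.003,  0.   ,  0.003, -0.001,  0.   ]), 'effort': array([  0.002, -41.2  , -23.204,   0.073,   0.038,  -0.   ]), 'ee_pos': array([0.172, 0.549, 0.228]), 'eef_rot': array([3.142, 0.   , 2.838]), 'ft_force': array([ 0.198, -0.242, -0.4  ]), 'wrist_torque': array([-0.039, -0.002,  0.009]), 'grip_force': 0.0, 'finger_gap': 0.0913544091014599}
```

View pics/s.png

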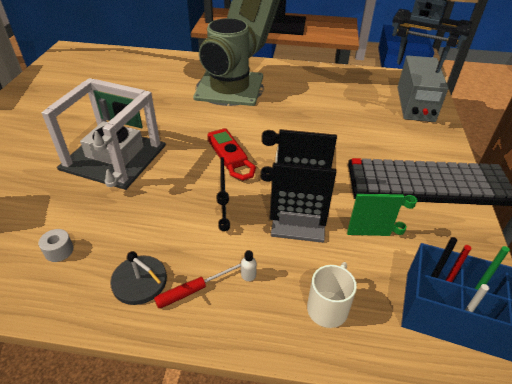

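View pics/t.png

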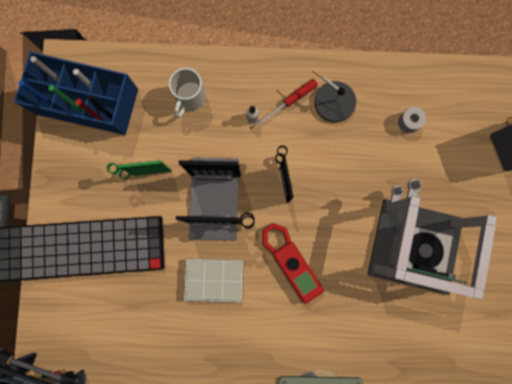

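The scene image shows the rack at about (300,195), with the door behind the blank and its knuckles at (268,138) and (267,172). The frame is at (104,133). In the top image the door's knuckle is at (248,220), its panel runs along row 220, and the pins are near (397,190) and (414,185). The green door, and the small black one at (286,176), are look-alikes. Next I zoom in.

```bash
python3 - <<'E'
import cv2,numpy as np
s=cv2.imread("pics/s.png");t=cv2.imread("pics/t.png")
def c(im,x,y,w=100,h=75): return cv2.resize(im[y:y+h,x:x+w],(400,300),interpolation=cv2.INTER_CUBIC)
cv2.imwrite("pics/z.png",np.vstack([np.hstack([c(t,370,165),c(t,170,150,)]),np.hstack([c(s,75,120),c(s,255,125)])]))
E
```

```text
(no output)
```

View pics/z.png

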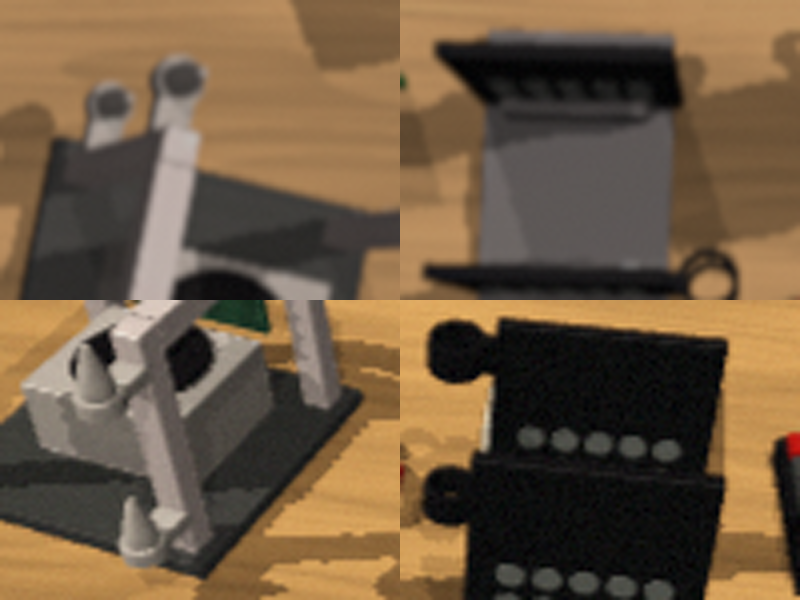

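```bash
cat > fit.py <<'E'
from h import *
from scipy.optimize import least_squares
np.set_printoptions(precision=4,suppress=True)
def pose(q,L):
    c,s=np.cos(q[3]),np.sin(q[3]);R=np.array([[c,-s,0],[s,c,0],[0,0,1]])
    return (R@np.atleast_2d(L).T).T/1000+q[:3]
def fit(obs,q0):
    f=lambda q:np.concatenate([(px(im,pose(q,L))-uv)[0] for im,L,uv in obs])
    o=least_squares(f,q0,loss="soft_l1");return o.x,f(o.x).reshape(-1,2)
E
cat > f1.py <<'E'
from fit import *
S=vision.get_image("scene");T=vision.get_image("top")
door=[(S,[0,0,121],(269.3,137.5)),(S,[0,0,11],(266.8,173.7)),(S,[5,22,145],(280,130)),(S,[5,152,145],(336.7,135.5)),
(T,[0,0,132],(247.5,218.7)),(T,[0,152,145],(176.3,217.5))]
fr=[(S,[0,0,187],(98,131.5)),(S,[0,0,77],(107.5,169.5)),(S,[0,0,155],(99.5,146)),(S,[0,0,45],(110.5,183)),
(T,[0,0,155],(414,186)),(T,[0,0,45],(397,191.5))]
for o,q0 in((door,[.45,.2,.03,0]),(fr,[.5,-.2,0,0])):
    q,e=fit(o,q0);print(q);print(e)
print([ [round(d["p"],2) for d in finder.trace("frame",T)]])
# frame base corners on z~0.005 in top
for uv in((383,200),(370,273),(494,215)): print(onz(T,*uv,0.005))
E
python3 f1.py
```

```text
[0.4762 0.189  0.0316 0.0192]
[[-0.716  -0.3499]
 [ 0.1251 -0.5027]
 [-1.5283  0.6435]
 [-0.0404  0.2712]
 [-0.5526 -0.1056]
 [-1.2096  0.2024]]
[ 0.5606 -0.1826 -0.0082  0.    ]
[[-1.6127  1.4713]
 [ 0.3052  1.4603]
 [ 0.399  -1.3446]
 [ 0.3064 -2.0543]
 [ 0.0348 -0.1863]
 [ 0.0098  0.1566]]
[[0.9]]
[ 0.542 -0.157  0.005]
[ 0.3557 -0.1225  0.005 ]
[ 0.5111 -0.4455  0.005 ]
```

```bash
cat > mv.py <<'E'
from h import *
from scipy.spatial.transform import Rotation as Ro
def rel(x,y,z,yaw,pose=None):
    s=r.observe();p,e=pose or (s["ee_pos"],s["eef_rot"])
    R=Ro.from_euler("xyz",e);d=R.inv().apply(np.array([x,y,z])-p)*1000
    t=(R.inv()*Ro.from_euler("xyz",[np.pi,0,yaw])).as_rotvec()
    print("t",round(s["time"],2),"shift",np.round(d,1),"turn",np.round(t,3))
E
python3 -c "
from mv import *
rel(.4745,.276,.26,1.59)"
```

```text
t 0.65 shift [-370.2 -169.7  -32. ] turn [ 0.    -0.     1.248]
```

carry_out --series '[91, -370, -170, -32, 1.248, 91, -370, -170, -32, 1.248, 91, -370, -170, -32, 1.248, 91, -370, -170, -32, 1.248, 91, -370, -170, -32, 1.248, 91, -370, -170, -32, 1.248, 91, -370, -170, -32, 1.248, 91, -370, -170, -32, 1.248, 91, -370, -170, -32, 1.248, 91, -370, -170, -32, 1.248, 91, -370, -170, -32, 1.248, 91, -370, -170, -32, 1.248, 91, -370, -170, -32, 1.248, 91, -370, -170, -32, 1.248, 91, -370, -170, -32, 1.248, 91, -370, -170, -32, 1.248]'

```text
time: 1.98
ee_pos: [0.4734, 0.2767, 0.26]
eef_rot: [-3.141, -0.0, 1.592]
ft_force: [0.7, 1.0, -0.3]
finger_gap: 0.0912
grip_force: 0.0
```

```bash
python3 - <<'E'
from mv import *
rel(.4745,.276,.152,1.59)
im=vision.get_image("wrist");save(im,"w1.png");print(im["T"],im["fx"])
q=[.4762,.189,.0316,.0192]
from fit import pose
print(px(im,pose(q,[[0,0,132],[-5,22,145],[5,22,145],[-5,152,145],[5,152,145]])))
E
```

```text
t 1.98 shift [ -0.7   1.1 108. ] turn [-0.    -0.     0.002]
[[ 9.99784031e-01  1.99173891e-02  5.93205585e-03  4.71501428e-01]
 [ 2.07816093e-02 -9.56412332e-01 -2.91279207e-01  3.58935642e-01]
 [-1.28029945e-04  2.91339577e-01 -9.56619692e-01  4.15886606e-01]
 [ 0.00000000e+00  0.00000000e+00  0.00000000e+00  1.00000000e+00]] 324.6820245312582
[[254.6811 291.5849]
 [248.8454 277.8691]
 [260.7812 277.8865]
 [248.4032 119.2969]
 [262.2696 119.3195]]
```

View pics/w1.png

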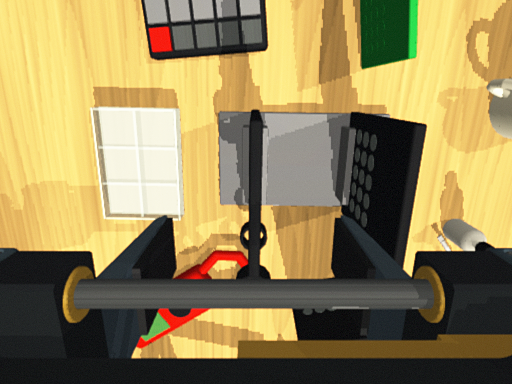

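The wrist view shows the door's top edge running from (255,112) to (254,280), midway between the fingers, with its lower knuckle at (254,236). The blank is to the right, clear of the fingers. I'll descend and grip.

carry_out --series '[91, -1, 0.5, 36, 0, 91, -1, 0.5, 60, 0, 91, -1, 0.5, 80, 0, 91, -1, 0.5, 95, 0, 91, -1, 0.5, 108, 0, 91, -1, 0.5, 108, 0, 0, -1, 0.5, 108, 0, 0, -1, 0.5, 108, 0, 0, -1, 0.5, 108, 0, 0, -1, 0.5, 108, 0, 0, -1, 0.5, 108, 0, 0, -1, 0.5, 108, 0, 0, -1, 0.5, 108, 0, 0, -1, 0.5, 108, 0, 0, -1, 0.5, 108, 0, 0, -1, 0.5, 108, 0]' --newtons 40

```text
time: 3.37
ee_pos: [0.4747, 0.2748, 0.1519]
eef_rot: [-3.142, -0.0, 1.59]
ft_force: [0.9, -0.0, 1.2]
finger_gap: 0.0274
grip_force: 0.0
```

carry_out --series '[0, 0, 0, 0, 0, 0, 0, 0, 0, 0, 0, 0, 0, 0, 0, 0, 0, 0, 0, 0, 0, 0, 0, 0, 0, 0, 0, 0, 0, 0]'

```text
time: 3.87
ee_pos: [0.4747, 0.2748, 0.1519]
eef_rot: [-3.141, -0.0, 1.59]
ft_force: [0.6, -0.3, 0.5]
finger_gap: 0.0103
grip_force: 40.0
```

carry_out --series '[0, 0, 0, -10, 0, 0, 0, 0, -25, 0, 0, 0, 0, -45, 0, 0, 0, 0, -65, 0, 0, 0, 0, -85, 0, 0, 0, 0, -105, 0, 0, 0, 0, -125, 0, 0, 0, 0, -145, 0, 0, 0, 0, -160, 0, 0, 0, 0, -160, 0, 0, 0, 0, -160, 0]'

```text
time: 4.78
ee_pos: [0.4746, 0.2747, 0.3123]
eef_rot: [3.141, -0.0, 1.59]
ft_force: [-0.6, -0.2, -4.0]
finger_gap: 0.0098
grip_force: 40.0
```

```bash
python3 - <<'E'
from mv import *
t=vision.get_image("top");s=vision.get_image("scene")
def c(im,x,y,w=100,h=75): return cv2.resize(im["frame"][y:y+h,x:x+w],(400,300),interpolation=cv2.INTER_CUBIC)
o=np.vstack([np.hstack([c(t,170,165),c(s,250,70)]),np.hstack([c(t,262,140),c(s,195,150)])])
cv2.imwrite("pics/z2.png",cv2.cvtColor(o,cv2.COLOR_RGB2BGR));print(r.observe())
E
```

```text
{'time': 4.8833, 'joint_pos': array([5.03683537e-01, 2.37352385e-01, 1.47392233e+00, 5.92846390e-05,
       1.43326227e+00, 4.84694220e-01]), 'qd': array([-0.00034839,  0.00733255,  0.00931339, -0.00145423, -0.00127795,
       -0.00044118]), 'effort': array([ 1.87901445e-03, -4.07961774e+01, -2.65394658e+01,  6.63669314e-02,
       -7.79422175e-03,  8.69454052e-04]), 'ee_pos': array([0.47400505, 0.27437409, 0.31050887]), 'eef_rot': array([-3.13896010e+00,  1.31993521e-03,  1.58977917e+00]), 'ft_force': array([-0.37407663,  0.04543994, -3.01339859]), 'wrist_torque': array([-0.08463284,  0.01487828, -0.02377984]), 'grip_force': 39.991108775138855, 'finger_gap': 0.009657492620590485}
```

View pics/z2.png

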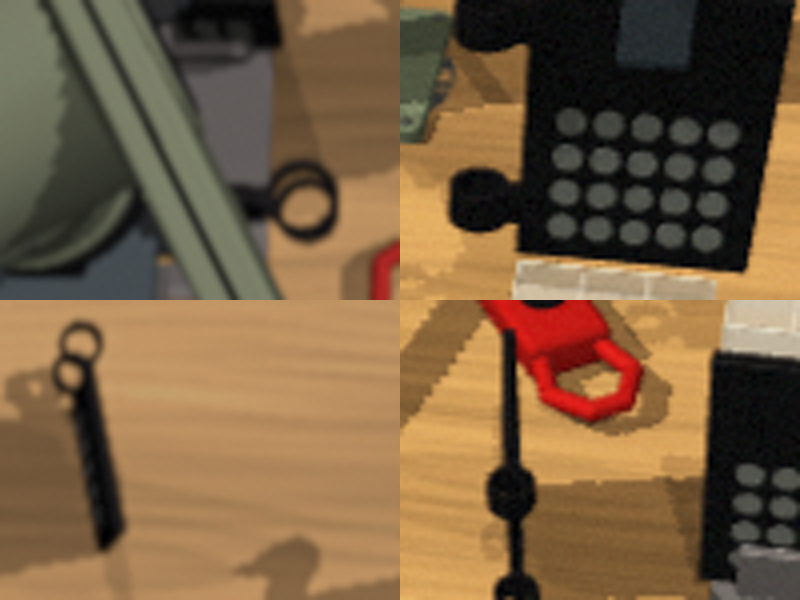

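The crops show the door held upright, with its lower knuckle in the scene image at (270.5,120) and its bottom corners at (279,132) and (336,137). The small look-alike stands upright and is low enough to pass over. I fit the in-hand offset.

```bash
cat > f2.py <<'E'
from fit import *
S=vision.get_image("scene");T=vision.get_image("top")
door=[(S,[0,0,11],(270.5,120)),(S,[5,22,-20],(279.3,132.5)),(S,[5,152,-20],(336.3,137.5)),(T,[0,0,77],(246,215.2))]
q,e=fit(door,[.476,.189,.19,0.02]);print(q);print(e)
print(r.observe()["ee_pos"],r.observe()["eef_rot"])
E
python3 f2.py
```

```text
[0.4769 0.1901 0.1901 0.0436]
[[-0.6638 -0.3999]
 [-0.4779  0.6005]
 [ 0.4132 -0.1056]
 [-0.5849  0.1015]]
[0.4741 0.2744 0.3104] [-3.1388  0.0014  1.5898]
```

```bash
python3 -c "
from mv import *
rel(.669,-.114,.3123,1.45,([.4746,.2747,.3123],[np.pi,0,1.59]))"
```

```text
t 4.98 shift [-392.4  186.9    0. ] turn [ 0.   -0.    0.14]
```

carry_out --series '[0, -12, 6, 0, 0.004, 0, -36, 17, 0, 0.013, 0, -66, 31, 0, 0.024, 0, -96, 46, 0, 0.034, 0, -126, 60, 0, 0.045, 0, -156, 74, 0, 0.056, 0, -186, 89, 0, 0.066, 0, -216, 103, 0, 0.077, 0, -246, 117, 0, 0.088, 0, -276, 131, 0, 0.098, 0, -306, 146, 0, 0.109, 0, -334, 159, 0, 0.119, 0, -360, 171, 0, 0.128, 0, -380, 181, 0, 0.136, 0, -392, 187, 0, 0.14, 0, -392, 187, 0, 0.14, 0, -392, 187, 0, 0.14]'

```text
time: 6.4
ee_pos: [0.6688, -0.114, 0.3109]
eef_rot: [-3.139, -0.001, 1.449]
ft_force: [-0.2, 0.5, -3.9]
finger_gap: 0.0096
grip_force: 40.0
```

carry_out --series '[0, 0, 0, 8, 0, 0, 0, 0, 24, 0, 0, 0, 0, 44, 0, 0, 0, 0, 64, 0, 0, 0, 0, 80, 0, 0, 0, 0, 90, 0, 0, 0, 0, 90, 0, 0, 0, 0, 90, 0]'

```text
time: 7.07
ee_pos: [0.6689, -0.1127, 0.222]
eef_rot: [-3.141, -0.0, 1.451]
ft_force: [-0.1, -0.2, -2.4]
finger_gap: 0.0098
grip_force: 40.0
```

```bash
python3 - <<'E'
from mv import *
t=vision.get_image("top");s=vision.get_image("scene")
def c(im,x,y,w=100,h=75): return cv2.resize(im["frame"][y:y+h,x:x+w],(400,300),interpolation=cv2.INTER_CUBIC)
o=np.vstack([np.hstack([c(t,340,120),c(s,80,115,)]),np.hstack([c(t,360,155,60,45),c(s,120,140,120,90)])])
cv2.imwrite("pics/z3.png",cv2.cvtColor(o,cv2.COLOR_RGB2BGR));o=r.observe();print(o["ee_pos"],o["eef_rot"],o["ft_force"])
E
```

```text
[ 0.66979731 -0.11322064  0.22350064] [ 3.13881732e+00 -2.30173163e-05  1.45041567e+00] [ 0.49745011  0.07037373 -2.51462736]
```

View pics/z3.png

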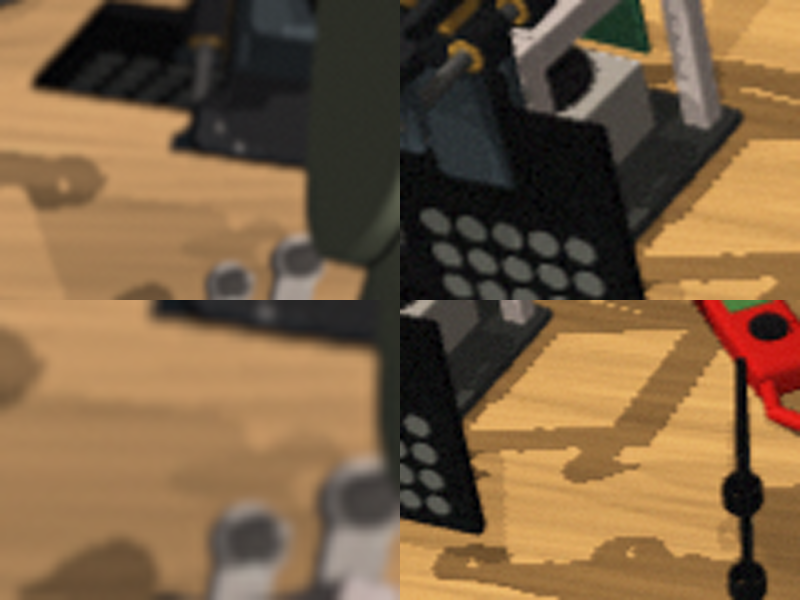

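The crops show both pins in the top view at (397.5,191) and (413.5,185), but the arm and gripper hide the knuckles. I recompute the hinge with z fixed and the wrist view's calibration aside, then look at the wider scene.

```bash
python3 - <<'E'
from fit import *
S=vision.get_image("scene");T=vision.get_image("top")
print("top",onz(T,397.5,191,.045),onz(T,413.5,185.2,.155))
print("scene tip",onz(S,98,131.5,.187),onz(S,107.5,169.5,.077),"seat",onz(S,99.5,144.5,.155),onz(S,110.5,182,.045))
W=vision.get_image("wrist")
o=np.hstack([cv2.resize(S["frame"][90:240,20:170],(400,400),interpolation=cv2.INTER_CUBIC),cv2.resize(W["frame"],(400,300))[:,:].repeat(1,0) if 0 else cv2.copyMakeBorder(cv2.resize(W["frame"],(400,300)),0,100,0,0,cv2.BORDER_CONSTANT)])
cv2.imwrite("pics/z4.png",cv2.cvtColor(o,cv2.COLOR_RGB2BGR))
print(r.observe()["ee_pos"],r.observe()["eef_rot"])
E
```

```text
top [ 0.5612 -0.1809  0.045 ] [ 0.5608 -0.1782  0.155 ]
scene tip [ 0.5653 -0.1747  0.187 ] [ 0.5644 -0.1797  0.077 ] seat [ 0.5701 -0.1773  0.155 ] [ 0.5726 -0.1764  0.045 ]
[ 0.6697 -0.1136  0.2233] [3.1392 0.0001 1.4499]
```

View pics/z4.png

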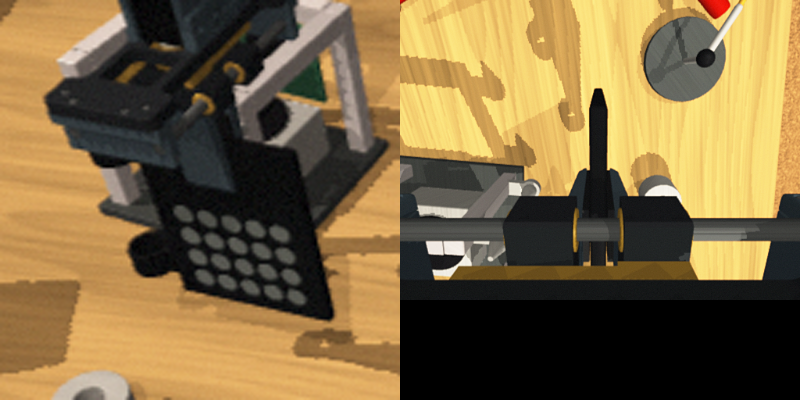

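The left panel (scene view) shows the held door upright in front of the frame, with its lower knuckle at scene pixel (78,185) and its bottom corners at (90,198) and (144,210). The wrist view shows the door pinched straight. I check this against the model.

```bash
python3 - <<'E'
from fit import *
from mv import rel
S=vision.get_image("scene")
q=[.6604,-.1973,.1032,-.121]
print(px(S,pose(q,[[0,0,11],[5,22,-20],[5,152,-20]])))
obs=[(S,[0,0,11],(78.1,184.9)),(S,[5,22,-20],(90.1,198)),(S,[5,152,-20],(144.1,209.6))]
print(fit(obs,q))
f=lambda p:np.concatenate([(px(S,pose([p[0],p[1],.1032,p[2]],L))-uv)[0] for _,L,uv in obs])
print(least_squares(f,[.66,-.197,-.121]).x)
e=r.observe();ee=e["ee_pos"];print(ee)
P=([.669,-.114,.2223],[np.pi,0,1.45])
o=np.array([-.0091,-.084])
rel(.5625-o[0],-.179-o[1],.2223,1.45,P)
E
```

```text
[[ 77.4825 184.2432]
 [ 89.1688 198.2198]
 [144.1726 210.3346]]
(array([ 0.6482, -0.2052,  0.0896, -0.1065]), array([[ 0.2226, -0.2084],
       [-0.2357,  0.2839],
       [ 0.0085, -0.0645]]))
[ 0.6602 -0.1965 -0.1145]
[ 0.6695 -0.1136  0.223 ]
t 7.37 shift [  7.1 -99.   -0. ] turn [0. 0. 0.]
```

carry_out --series '[0, 1, -6, 0, 0, 0, 1, -16, 0, 0, 0, 2, -28, 0, 0, 0, 3, -40, 0, 0, 0, 4, -52, 0, 0, 0, 5, -64, 0, 0, 0, 5, -75, 0, 0, 0, 6, -85, 0, 0, 0, 7, -93, 0, 0, 0, 7, -99, 0, 0, 0, 7, -99, 0, 0, 0, 7, -99, 0, 0]'

```text
time: 8.37
ee_pos: [0.5719, -0.0947, 0.2222]
eef_rot: [3.141, -0.0, 1.45]
ft_force: [0.1, 0.5, -3.0]
finger_gap: 0.0097
grip_force: 40.0
```

```bash
python3 - <<'E'
from fit import *
S=vision.get_image("scene");T=vision.get_image("top")
e=r.observe();print(e["ee_pos"],e["eef_rot"],e["ft_force"])
o=np.hstack([cv2.resize(S["frame"][105:225,60:180],(400,400),interpolation=cv2.INTER_CUBIC),cv2.resize(T["frame"][150:225,360:435],(400,400),interpolation=cv2.INTER_CUBIC)])
cv2.imwrite("pics/z5.png",cv2.cvtColor(o,cv2.COLOR_RGB2BGR))
E
```

```text
[ 0.5723 -0.0948  0.222 ] [ 3.1408 -0.      1.4498] [-0.1192 -0.7385 -3.8397]
```

View pics/z5.png

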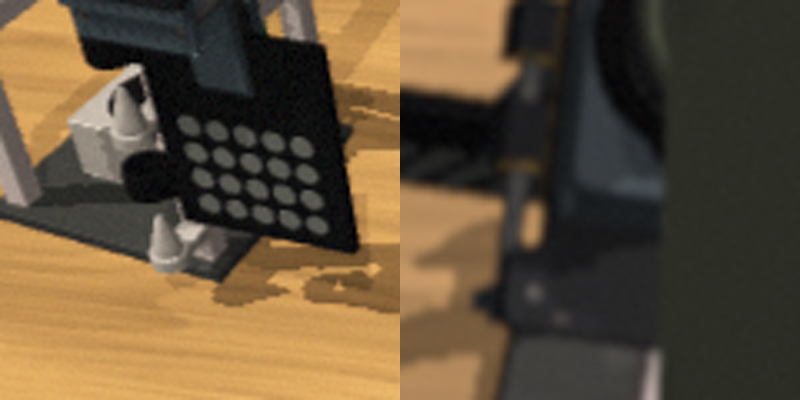

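The scene crop shows the lower knuckle at (105,157.5). The pin axis interpolated to that height is at (105.2,157.1), so they line up. I lower in steps and watch the force.

carry_out --series '[0, 0, 0, 5, 0, 0, 0, 0, 10, 0, 0, 0, 0, 15, 0, 0, 0, 0, 20, 0, 0, 0, 0, 25, 0, 0, 0, 0, 30, 0, 0, 0, 0, 35, 0, 0, 0, 0, 35, 0]'

```text
time: 9.13
ee_pos: [0.571, -0.0946, 0.1855]
eef_rot: [-3.139, -0.0, 1.45]
ft_force: [-0.4, 0.5, -3.9]
finger_gap: 0.0101
grip_force: 40.0
```

carry_out --series '[0, 0, 0, 3, 0, 0, 0, 0, 6, 0, 0, 0, 0, 9, 0, 0, 0, 0, 12, 0, 0, 0, 0, 15, 0, 0, 0, 0, 15, 0, 0, 0, 0, 15, 0]'

```text
time: 9.72
ee_pos: [0.5716, -0.0947, 0.1717]
eef_rot: [-3.141, -0.0, 1.45]
ft_force: [-0.7, 0.1, -3.2]
finger_gap: 0.0098
grip_force: 40.0
```

carry_out --series '[0, 0, 0, 2, 0, 0, 0, 0, 4, 0, 0, 0, 0, 5, 0, 0, 0, 0, 6, 0, 0, 0, 0, 7, 0, 0, 0, 0, 7, 0]'

```text
time: 10.22
ee_pos: [0.5718, -0.0947, 0.165]
eef_rot: [3.141, 0.0, 1.45]
ft_force: [-0.1, -0.4, -4.4]
finger_gap: 0.0098
grip_force: 40.0
```

carry_out --series '[0, 0, 0, 1, 0, 0, 0, 0, 2, 0, 0, 0, 0, 2, 0, 0, 0, 0, 2, 0]'

```text
time: 10.55
ee_pos: [0.5719, -0.0947, 0.1647]
eef_rot: [3.14, 0.0, 1.45]
ft_force: [-2.7, 2.6, 6.8]
finger_gap: 0.0098
grip_force: 40.0
```

Contact came at the predicted seat height: the door's z is about 0.044–0.045. I release and retreat upward.

carry_out --series '[16, 0, 0, -1, 0, 22, 0, 0, -1, 0, 35, 0, 0, -1, 0, 50, 0, 0, -1, 0, 50, 0, 0, -1, 0, 50, 0, 0, -1, 0, 50, 0, 0, -1, 0, 50, 0, 0, -1, 0, 50, 0, 0, -1, 0, 50, 0, 0, -15, 0, 50, 0, 0, -40, 0, 50, 0, 0, -75, 0, 50, 0, 0, -110, 0, 50, 0, 0, -145, 0, 50, -40, 0, -180, 0, 50, -80, 0, -180, 0, 50, -80, 0, -180, 0, 50, -80, 0, -180, 0]'

```text
time: 12.05
ee_pos: [0.5618, -0.1764, 0.3434]
eef_rot: [3.14, 0.001, 1.446]
ft_force: [-0.2, 0.5, -0.6]
finger_gap: 0.0503
grip_force: 0.0
```

```bash
python3 - <<'E'
from fit import *
S=vision.get_image("scene")
e=r.observe();print(e["time"],e["ee_pos"],e["ft_force"],e["finger_gap"])
o=np.hstack([cv2.resize(S["frame"][105:225,60:180],(400,400),interpolation=cv2.INTER_CUBIC),cv2.resize(S["frame"][120:240,240:360],(400,400),interpolation=cv2.INTER_CUBIC)])
cv2.imwrite("pics/z6.png",cv2.cvtColor(o,cv2.COLOR_RGB2BGR))
q=[.5615,-.179,.045,-.121];print((px(S,pose(q,[[0,0,11],[0,0,121],[5,152,-20],[5,152,145]]))-[60,105])/.3)
E
```

```text
12.1 [ 0.5618 -0.1747  0.3426] [ 0.3031  0.6865 -0.5036] 0.05054990265862988
[[167.642  234.7177]
 [130.5852 110.3802]
 [366.2939 311.7421]
 [333.4545 125.1347]]
```

View pics/z6.png

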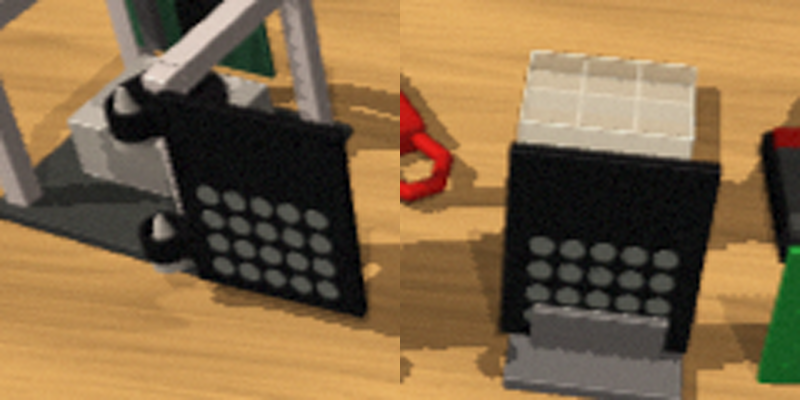

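The door hangs with both pins showing through the knuckles at crop (125,105) and (162,235), which matches the model. The blank still stands in the rack at crop (610,245).

```bash
python3 -c "
from station import r
print(r.hand_in())"
```

```text
the job is handed in; nothing more can be done
None
```

The door hangs on both hinge pins, released only once seated, the plain panel still stands in the rack, and the job was handed in at about 12 s (no verdict was returned).

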